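Load a chambered slide under the sprung arm of a slide imager

TASK

Take the chambered slide with the orange lid from the tray and load it in the slide imager's holder: with the slide's own outer end push the sprung curved arm back, press the slide's long side gently home along the back edge, then bring its inner end against the fixed jaw and let go so that the arm holds it there, flat on the stage. Keep the slide level, be gentle with it (it chips if forced), and leave the other slides and the labware where they are.

Things in the scene. Friction and masses are not known exactly. Their poses are not given: they have to be found in the camera images.
- slide_orange: The chambered slide with the orange lid, about 35 g. Foot plate 26 mm (its x) by 76 mm (its y), 3 mm thick; on it, centred, the block of wells with its lid, 21 mm (x) by 58 mm (y), from 3 to 17.5 mm above the underside: grip it here, across the 21 mm. Origin: centre of the underside; z up.
- imager: Slide imager, fixed: white housing (270 mm tall, front at y -135 mm) with a loading stage run out of its front. Origin on the table, under the centre of a slide seated at the middle setting of the back edge; x towards the back edge, y outwards from the housing, along the seated slide, towards the sprung arm; z up. Flat aluminium stage, top 90 mm above the origin, x -75 to 75, y -105 to 70 mm.
- bracket: Slotted bracket of the back edge, 90 mm straight above the imager's origin, same axes. Carries the back edge: dark steel strip along y (y -37 to 31 mm), 3.5 mm high, face towards -x. It is screwed down through slots: the face stands anywhere from x 8 to 18 mm here, which no reading tells, so feel for it. It does not yield when pressed.
- jaw (a point): Foot of the fixed jaw's face, at its middle: imager frame x 8.5, y -38, z 90 mm, same axes. The jaw is a dark steel block 4 mm high; its face looks to +y, from x 1 to 16 mm of the imager's frame, and stops the slide's inner end.
- clip_pivot (a point): Pivot pin of the sprung arm, at stage height: imager frame x 26, y 48, z 90 mm, same axes. From it the curved dark steel arm (1 to 7 mm above the stage, stud at the tip 11 mm) runs to -x past the slide's outer end and hooks round the slide's outer front corner (+y, -x). Arm at rest: tip near x -38, y 18 mm of the imager's frame, inside the slide's place.
- clip (a joint): Sprung arm's angle: 0 at rest on its stop, grows as the tip goes outwards (+y), stop 0.75. About 0.24 (0.19 to 0.29) on a seated slide, 0.4 to 0.5 with the slide's corner at its tip. Spring 0.10 Nm at rest, 0.15 seated: 3 to 4 N on the slide's corner; up to 3 N of rubbing along x while the slide is slid past it. It grips the slide but does not draw it to the back edge.
- start (a point): Point on the stage, imager frame x -17, y -28, z 90 mm: a slide set down flat with the centre of its underside here, parallel to the imager's y, lies clear of arm, jaw and edge; pushed outwards (+y) by 30 mm it carries the arm back on its outer front corner, clears the jaw and can go on in +x to the back edge.
- tray: Blue tray, 205 mm (x) by 110 mm (y), fixed, with three white raised beds along y at x -62, 0 and 62 mm, tops 10 mm above the table. One chambered slide lies on each, underside 10 mm above the table, long axis about along the tray's y; rim 7 mm high. Origin: centre of the underside.
- slide_green: Chambered slide with the green lid, like the orange one; leave it. Origin: centre of its underside.
- slide_purple: Chambered slide with the purple lid, like the orange one; leave it. Origin: centre of its underside.
- bottle: Blue-capped glass bottle, 68 mm across, 150 mm tall, standing; leave it. Origin: centre of its underside.
- jar: Amber jar with white cap, 60 mm across, 75 mm tall; leave it. Origin: centre of its underside.
- dish: Closed flat round culture dish, 94 mm across, 16 mm tall; leave it. Origin: centre of its underside.
- timer: Yellow bench timer, 65 by 65 by 22 mm; leave it. Origin: centre of its underside.
- beaker: Clear plastic beaker, 72 mm across, 95 mm tall; leave it. Origin: centre of its underside.
Mind the look-alikes: they are no part of the job. Leave any red look-alike of the slide_orange alone.

How it is judged (in metres and radians):
On the way, in this order (a step that is already met when the one before it is completed fails the run):
1. the sprung arm is pushed back by the slide (arm past 0.2 rad, slide bearing on the imager with over 1 N, 10 mm at most above the stage) (value of joint clip above 0.2 rad and contact force between slide_orange and imager above 1 N and z of slide_orange in the frame of imager below 0.1 m), for 0.1 s.
2. with the arm back, the slide is pressed against the back edge with over 1.2 N for 0.2 s (contact force between slide_orange and bracket above 1.2 N and value of joint clip above 0.18 rad), for 0.2 s.
At the end, for the whole second after the job is handed in: The orange slide is at rest and let go, flat on the stage (1.5 mm, 0.03 rad), its long side along the back edge with at most 1.5 mm gap and 0.03 rad skew, its inner end within 2 mm of the fixed jaw, the sprung arm bearing on it (0.15 to 0.33 rad) ((x of back_edge_c0 in the frame of slide_orange between 0.017 and 0.0205 m or x of back_edge_c0 in the frame of slide_orange between -0.0205 and -0.017 m) and angle between the y axis of slide_orange and the y axis of imager, either way round below 0.03 rad and y of slide_orange in the frame of imager between -0.002 and 0.002 m and z of slide_orange in the frame of imager between 0.0885 and 0.0915 m and angle between slide_orange's own z axis and vertical below 0.03 rad and value of joint clip between 0.15 and 0.33 rad and linear speed of slide_orange below 0.01 m/s); the robot touches nothing.
It fails at once if the slide is forced against the back edge with over 18 N (contact force between slide_orange and bracket above 18 N).
It fails at once if the slide is forced on the imager (stage, edge, jaw and sprung arm together) with over 35 N (contact force between slide_orange and imager above 35 N).
It fails at once if the slide is tipped by more than 0.35 rad (angle between slide_orange's own z axis and vertical above 0.35 rad).
It fails at once if another slide or a piece of labware is moved by more than 10 mm (distance of any of slide_green, slide_purple, bottle, jar, dish, timer, beaker from where it was at the start of the episode above 0.01 m).
It also fails if it takes over 72 s, if anything falls off the work surface, if the arm or the gripper's body presses on something with over 40 N, if the wrist force passes 120 N, or if a joint passes its speed limit or range.

ROBOT

A 6-joint arm with a two-finger parallel gripper is mounted at the origin on the work surface. World frame = base frame: x ahead of the robot, y to its left, z up, the work surface at z = 0. Lengths are in mm, angles in rad, forces in N, time in s.
With the tool pointing down it reaches from about 300 to 775 mm from the base axis. Payload 14.6 kg.
Tool frame: the origin (TCP) lies midway between the tips of the shut fingers; the grasp point (between the pads) lies 19 mm behind it (manip.hold_point_z is the distance from the TCP to the grasp point, in mm); z points along the fingers, y is the direction in which the jaws open and shut (so a half turn about z gives the same grasp; the last joint's range is limited). The gripper opens to 94 mm and grips with 3 to 60 N. Pads are 16 mm wide; open, the fingers measure 119 mm over their backs; the gripper's body (75 mm by 177 mm) begins 78 mm behind the grasp point.
Start: joints at [-1.214, 0.3, 1.521, -0, 1.321, -0.067], TCP at [226.167, -501.336, 205.446] pointing down, gripper open.
Joint ranges: [-3.03, 3.03], [-0.79, 2.21], [0.23, 2.52], [-1.04, 4.18], [0, 3.07], [-2.55, 2.55]. Speed limits (rad/s): [2.22, 2.22, 2.57, 3.14, 3.14, 3.14].

INTERFACE

Orientations are given as [roll, pitch, yaw] about the fixed x, y, z axes, in that order (R = Rz(yaw) Ry(pitch) Rx(roll)).
In Python, from cell import manip gives the robot as it stands.
- The arm moves only by the shell command python3 -m crank 'ROWS' [OPENING] [FORCE]. ROWS is JSON, a list of rows, each an object with "offset": the shift along the world's x, y, z in m, a list of three; "spin": the turn about the world's z in degrees. In form: [{"offset": [dx, dy, dz], "spin": spin}, ...]. A call has exactly 8 rows; each row is the pose to reach, as a shift and turn from the pose measured when the call began; what a row does not reach only later rows make up. A row lasts 1/12 s, in which the tool goes at most 41.7 mm and 7.16 degrees, less where a joint would pass 70% of its speed; a pose out of reach is approached as far as the arm can. A call with a gripper value outside its range is refused whole. OPENING is the opening, from 0 (shut) to 1 (fully open), set as the call begins (- or left out, the last holds). The fingers move at their own pace and stop on an object; FORCE is the grip in N (left out, the last holds). Time passes only in rows, so rows that repeat a pose let the fingers close, or fill a call up. It gives the time, the measured TCP pose, the force and the opening at its end, in the units of the state.
- manip.read_state(): the state, without advancing time (a new reading comes with each control period).
- manip.camera(name): name is "scene" or "side" or "wrist"; returns a dict with "pixels" (420x560x3 uint8, red, green, blue), "fx", "fy", "cx", "cy" (pixels), "k1" (the pictures are not rectified: a ray, as slopes to the right and down, at radius r is drawn at 1 + k1 r^2 times it, then the intrinsics apply), "extrinsics" (4x4, takes a point from world to camera coordinates); the wrist camera has in their place "hand_eye" (4x4, takes a point from camera to tool coordinates, whose origin is the TCP and whose axes are the flange's). Camera axes: x right, y down, z forward; pixel columns grow to the right and rows downward; lengths in mm; the calibration is good to about 2 mm. A picture is of the moment at which its call begins: read the wrist's pose just before it. There is no depth.
- manip.sign_off(): hands the job in, once; it reports no verdict.
Trained networks look in a picture, given as the dict that the camera call returned (one of the last four; its "shot" number tells which), for a name from the list of things; names that differ only in an ending like _2 or _b are one class to them, and where a whole thing is asked for, a point or a joint stands for the part that bears it (a point fixed in the world has none). Each returns a list of dicts, best first, with "conf" (0 to 1); they miss things now and then, are a little off and sometimes report something else, mostly with a low value. They report only what shows in the picture. A call takes as long as a camera call. They do not tell look-alikes from the thing itself.
- manip.search_frame(picture, name): "location" ([x, y, z] in mm, in world coordinates, good to about 4 mm: the middle of the surface that is visible of it).
- manip.masks_of(picture, name): "mask" (420x560 bool, what is visible of it).
The state is a dict: "clock": time; "joints": joint angles; "qd": joint speeds; "effort": joint torques, N m; "eef_pos": TCP position; "eef_rot": TCP orientation; "wrist_force": force on the tool from outside, world axes, zero at the start; "moment": the same for the moment, N m; "finger_gap": finger opening in mm.
Only numpy, scipy, OpenCV 4.12 (cv2) and the standard library are available. Lean on these libraries where they do the work, as an engineer would, in place of code of your own. Each camera call takes 0.05 s, during which the arm holds its last target. There are 200 camera calls.

## Working session

There is one attempt and no reset: what is moved stays moved. The work goes in short steps, Python scripts to look and compute and a shell command to move; the robot and the scene stay as the last step left them, time stands still between calls to the robot, and variables do not carry over. Pictures are saved under pics/ and viewed, about 8 in all and at most 12, crops included, and the job is handed in when it is done.

```bash
ls; mkdir -p pics; cat > h.py <<'E'
import numpy as np, cv2
from cell import manip
from scipy.spatial.transform import Rotation as R
def tcp(s):
    T=np.eye(4);T[:3,:3]=R.from_euler('xyz',s['eef_rot']).as_matrix();T[:3,3]=s['eef_pos'];return T
def shot(name):
    s=manip.read_state();p=manip.camera(name)
    p['c2w']=tcp(s)@np.array(p['hand_eye']) if 'hand_eye' in p else np.linalg.inv(np.array(p['extrinsics']))
    return p
def ray(p,u,v):
    K=np.array([[p['fx'],0,p['cx']],[0,p['fy'],p['cy']],[0,0,1]],float)
    xy=cv2.undistortPoints(np.array([[[u,v]]],float),K,np.array([p['k1'],0,0,0,0.]))[0,0]
    return p['c2w'][:3,:3]@np.array([*xy,1]),p['c2w'][:3,3]
def onz(p,u,v,z):
    d,o=ray(p,u,v);return o+d*(z-o[2])/d[2]
def pix(p,X):
    c=np.linalg.inv(p['c2w'])@np.array([*X,1]);x=c[:2]/c[2];x=x*(1+p['k1']*(x@x))
    return np.array([x[0]*p['fx']+p['cx'],x[1]*p['fy']+p['cy']])
def save(p,f,crop=None,sc=1):
    im=cv2.cvtColor(p['pixels'],cv2.COLOR_RGB2BGR)
    if crop: im=im[crop[1]:crop[3],crop[0]:crop[2]]
    cv2.imwrite('pics/'+f,cv2.resize(im,None,fx=sc,fy=sc,interpolation=cv2.INTER_CUBIC))
E
python3 - <<'E'
from h import *
np.set_printoptions(precision=1,suppress=True)
print(manip.read_state())
for n in('scene','side'):
    p=shot(n);save(p,n+'.png',sc=1.4);print(n,p['c2w'],p['fx'],p['k1'])
    for k in('slide_orange','tray','imager','clip','jaw','bracket'):
        for r in manip.search_frame(p,k)[:4]: print(k,np.array(r['location']),round(r['conf'],2),pix(p,r['location']))
E
```

```text
pics
{'clock': 0.0, 'joints': array([-1.2,  0.3,  1.5,  0. ,  1.3, -0.1]), 'qd': array([-0.,  0.,  0.,  0.,  0.,  0.]), 'effort': array([  0. , -53.2, -35.3,   0.1,   0. ,  -0. ]), 'eef_pos': array([ 226.1, -501.1,  204.9]), 'eef_rot': array([-3.1, -0. ,  0.4]), 'wrist_force': array([-0.2, -0.7,  0.4]), 'moment': array([-0., -0.,  0.]), 'finger_gap': 93.55762316123463}
scene [[  -0.3    0.6   -0.7 1319.4]
 [   1.     0.2   -0.2  302.4]
 [   0.    -0.8   -0.6  693.1]
 [   0.     0.     0.     1. ]] 434.3222461969066 -0.03492125745966471
slide_orange [655.4 179.9  22.1] 0.88 [321.5 254.5]
slide_orange [697.8 376.8  17.8] 0.71 [411.  292.4]
slide_orange [375.8 199.1   7.9] 0.71 [353.9 189. ]
slide_orange [592.1  34.1  13. ] 0.69 [268.1 225.2]
tray [608.6 196.5   0.5] 0.78 [333. 249.]
imager [ 557.7 -348.8  172.4] 0.91 [122.8 132.7]
jaw [ 558.4 -350.1  170.6] 0.57 [122.3 133.4]
bracket [ 530.8 -195.2   93.2] 0.76 [189.1 165.8]
side [[ -1.   -0.    0.1 510.9]
 [ -0.1   0.7  -0.7 654.4]
 [ -0.   -0.7  -0.7 662.7]
 [  0.    0.    0.    1. ]] 397.8093227753341 0.02080466116985151
slide_orange [642.7 186.3  28.1] 0.98 [222.9 273.3]
slide_orange [372.5 211.1  19.3] 0.91 [361.7 294.8]
slide_orange [692.2 384.6  17.2] 0.78 [174.  373.6]
slide_orange [767.3 266.4  20.9] 0.67 [149.6 306.8]
tray [572.9 199.7  -0.4] 0.63 [257.9 289.4]
imager [ 484.3 -319.8  178.6] 0.9 [309.7  83.6]
clip [575.1 202.8   4. ] 0.66 [256.6 289.4]
jaw [ 477.5 -321.2  181.6] 0.78 [312.4  82.3]
bracket [ 526.1 -193.1   89.8] 0.63 [290.5 139.9]
```

View pics/scene.png

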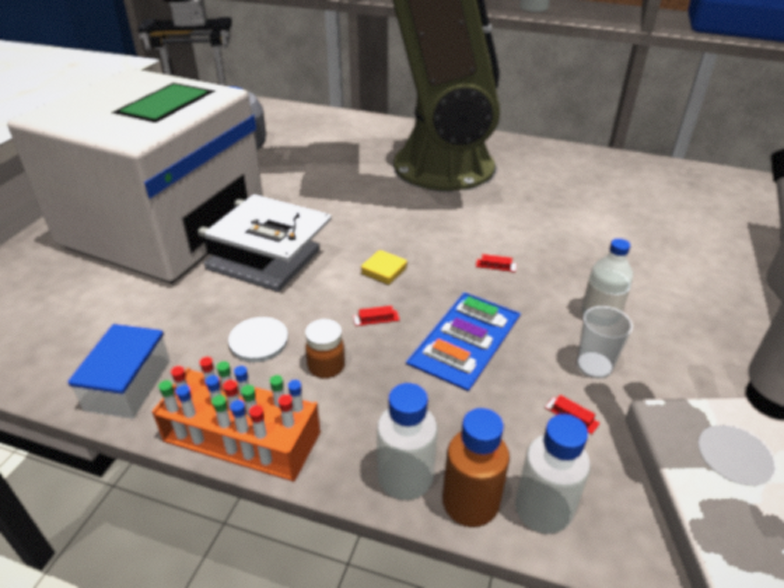

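View pics/side.png

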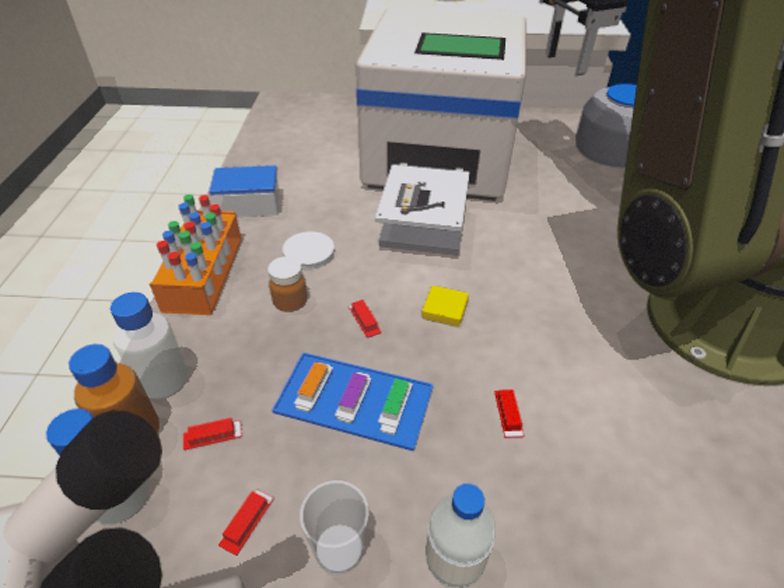

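Both views show the same thing. The orange lid is on the tray's bed farthest from the robot, at scene px (321,254) and side px (223,273). The look-alikes are red slides on the table at scene px (411,292), (354,189) and (268,225), plus green and purple in the tray. I choose the orange one at about (650,183). The imager stage is near (530,-195), with its bracket on the +x side. I'll go up and look over the stage first, then the tray.

```bash
python3 -m crank '[{"offset":[0,0,0.04],"spin":7},{"offset":[0,0,0.08],"spin":14},{"offset":[0,0.02,0.115],"spin":21},{"offset":[0.01,0.055,0.135],"spin":28},{"offset":[0.03,0.09,0.145],"spin":35},{"offset":[0.05,0.125,0.15],"spin":42},{"offset":[0.07,0.16,0.15],"spin":49},{"offset":[0.09,0.195,0.15],"spin":56}]' 1
python3 -m crank '[{"offset":[0.02,0.035,0],"spin":5},{"offset":[0.045,0.065,0],"spin":10},{"offset":[0.075,0.09,0],"spin":10},{"offset":[0.11,0.11,0],"spin":10},{"offset":[0.145,0.13,0],"spin":10},{"offset":[0.17,0.135,0],"spin":10},{"offset":[0.17,0.135,0],"spin":10},{"offset":[0.17,0.135,0],"spin":10}]'
python3 - <<'E'
from h import *
np.set_printoptions(precision=3,suppress=True)
s=manip.read_state();print(s['eef_pos'],s['eef_rot'],s['joints'])
p=shot('wrist');save(p,'w1.png',sc=1.4)
print(p['c2w'])
for k in('imager','clip','jaw','bracket'):
    for r in manip.search_frame(p,k)[:2]: print(k,np.array(r['location']),round(r['conf'],2),pix(p,r['location']))
E
```

```text
clock: 1.37
eef_pos: [316.6, -304.6, 355.9]
eef_rot: [3.141, 0.001, 1.407]
wrist_force: [0.6, -0.7, -0.1]
finger_gap: 94.0
clock: 2.03
eef_pos: [487.1, -169.2, 355.2]
eef_rot: [-3.141, 0.0, 1.583]
wrist_force: [-0.1, -0.5, 0.2]
finger_gap: 93.9
[ 487.082 -169.152  355.217] [-3.141  0.     1.583] [-0.405  0.154  1.357 -0.     1.63  -0.417]
[[  1.      0.011   0.002 487.375]
 [  0.011  -0.958  -0.288 -85.557]
 [ -0.002   0.288  -0.958 534.67 ]
 [  0.      0.      0.      1.   ]]
imager [ 491.7 -316.2  128.4] 0.59 [289.058 294.032]
clip [ 509.6 -147.2   93. ] 0.79 [304.788 160.827]
jaw [ 489.8 -317.5  131.1] 0.67 [287.594 295.94 ]
bracket [ 525.5 -193.6   95.8] 0.81 [316.311 197.177]
```

View pics/w1.png

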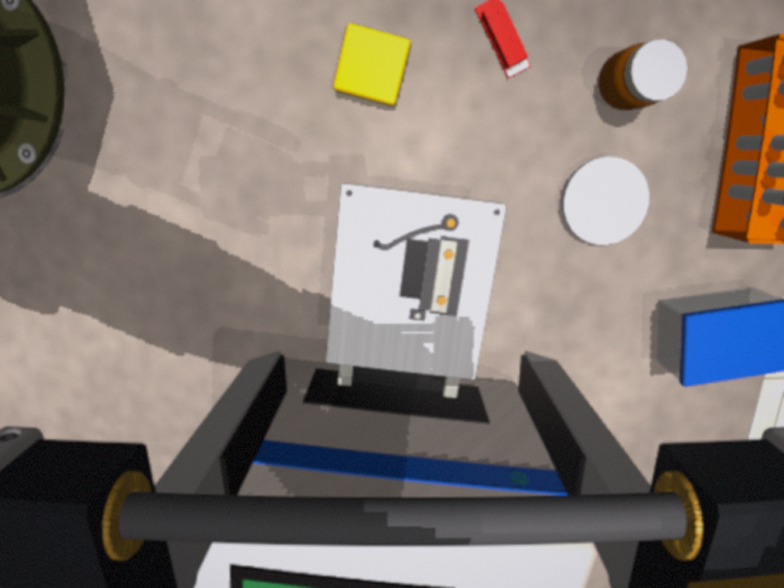

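The wrist view shows the whole stage. Its outer corners are at (344,184) and (504,205), the pivot at (450,223), the jaw at (417,314) and the arm tip at (378,244). Next I fit the imager frame, then move to the tray.

```bash
cat >> h.py <<'E'
def fitimg(P,L):
    # rigid 2D fit: world = t + R(a) L
    P=np.array(P)[:,:2];L=np.array(L,float)[:,:2];a0,b0=P.mean(0),L.mean(0)
    p,l=P-a0,L-b0;a=np.arctan2((l[:,0]*p[:,1]-l[:,1]*p[:,0]).sum(),(l*p).sum())
    Rm=np.array([[np.cos(a),-np.sin(a)],[np.sin(a),np.cos(a)]]);t=a0-Rm@b0
    return t,a,P-(t+L@Rm.T)
E
python3 - <<'E'
from h import *
np.set_printoptions(precision=3,suppress=True)
p=shot('wrist')
uv=[(344,184),(504,205),(328,362),(473,379),(450,223),(417,315)]
L=[(-75,70),(75,70),(-75,-105),(75,-105),(26,48),(8.5,-41)]
z=[90,90,90,90,97,94]
P=[onz(p,(u+.0)/1.4,v/1.4,zz) for (u,v),zz in zip(uv,z)]
print(np.array(P));print(fitimg(P,L)); print(fitimg(P[:4],L[:4]))
q=shot('side'); 
E
python3 -m crank '[{"offset":[0.01,0.04,0],"spin":0},{"offset":[0.03,0.075,-0.01],"spin":0},{"offset":[0.05,0.11,-0.02],"spin":0},{"offset":[0.07,0.145,-0.03],"spin":0},{"offset":[0.09,0.18,-0.04],"spin":0},{"offset":[0.11,0.215,-0.05],"spin":0},{"offset":[0.125,0.25,-0.06],"spin":0},{"offset":[0.14,0.28,-0.07],"spin":0}]'
python3 -m crank '[{"offset":[0,0.015,0],"spin":0},{"offset":[0,0.015,0],"spin":0},{"offset":[0,0.015,0],"spin":0},{"offset":[0,0.015,0],"spin":0},{"offset":[0,0.015,0],"spin":0},{"offset":[0,0.015,0],"spin":0},{"offset":[0,0.015,0],"spin":0},{"offset":[0,0.015,0],"spin":0}]'
python3 - <<'E'
from h import *
np.set_printoptions(precision=3,suppress=True)
p=shot('wrist')
for r in manip.search_frame(p,'slide_orange')[:4]: print(np.array(r['location']),round(r['conf'],2),pix(p,r['location']))
hsv=cv2.cvtColor(p['pixels'],cv2.COLOR_RGB2HSV)
m=((hsv[...,0]>8)&(hsv[...,0]<22)&(hsv[...,1]>150)&(hsv[...,2]>120)).astype(np.uint8)
n,l,st,c=cv2.connectedComponentsWithStats(m)
for i in range(1,n):
    if st[i,4]>150: print(st[i],c[i],cv2.minAreaRect(np.argwhere(l==i)[:,::-1].astype(np.float32)),onz(p,*c[i],27.5))
save(p,'w2.png',sc=1.4)
E
```

```text
[[ 434.658 -112.766   90.   ]
 [ 578.814 -130.014   90.   ]
 [ 414.405 -285.258   90.   ]
 [ 559.222 -302.702   90.   ]
 [ 529.7   -145.969   97.   ]
 [ 501.664 -234.045   94.   ]]
(array([ 498.591, -190.693]), np.float64(-0.11685971818641466), array([[ 2.394, -0.34 ],
       [-2.426, -0.098],
       [ 2.545,  0.975],
       [-1.615,  1.02 ],
       [-0.31 ,  0.084],
       [-0.588, -1.64 ]]))
(array([ 498.815, -190.304]), np.float64(-0.11682851816669619), array([[ 2.173, -0.727],
       [-2.649, -0.49 ],
       [ 2.318,  0.588],
       [-1.842,  0.629]]))
clock: 3.05
eef_pos: [626.5, 112.0, 285.9]
eef_rot: [3.14, 0.001, 1.58]
wrist_force: [-0.9, -0.6, 0.3]
finger_gap: 93.8
clock: 3.72
eef_pos: [626.4, 126.4, 286.2]
eef_rot: [3.139, 0.001, 1.58]
wrist_force: [-0.3, 0.1, -0.7]
finger_gap: 94.0
[644.7 177.1  23.7] 0.79 [301.224 137.504]
[584.2  39.7  16. ] 0.65 [255.048 238.718]
[764.7 264.5  19.6] 0.64 [401.4    65.888]
[ 526.4 -177.9   96.5] 0.63 [211.876 406.901]
[ 508   27   52   72 1756] [528.138  63.702] ((532.566162109375, 62.81348419189453), (70.99732208251953, 50.108978271484375), 86.69812774658203) [922.922 274.108  27.5  ]
[289 114  26  48 685] [301.565 137.651] ((301.5093994140625, 137.71697998046875), (15.109660148620605, 45.60369873046875), 15.945395469665527) [644.967 177.209  27.5  ]
[ 427  242   87   88 2906] [464.623 280.685] ((467.8499755859375, 287.54998779296875), (80.46875762939453, 82.30723571777344), 8.130102157592773) [882.29  -18.693  27.5  ]
[490 351  12  48 191] [496.812 376.089] ((496.4918212890625, 374.79296875), (9.935415267944336, 47.16067886352539), 3.7313966751098633) [ 971.047 -193.748   27.5  ]
```

```bash
python3 - <<'E'
import cv2
im=cv2.imread('pics/w2.png')[100:400,250:600];cv2.imwrite('pics/w2c.png',cv2.resize(im,None,fx=2,fy=2))
E
```

```text
(no output)
```

View pics/w2c.png

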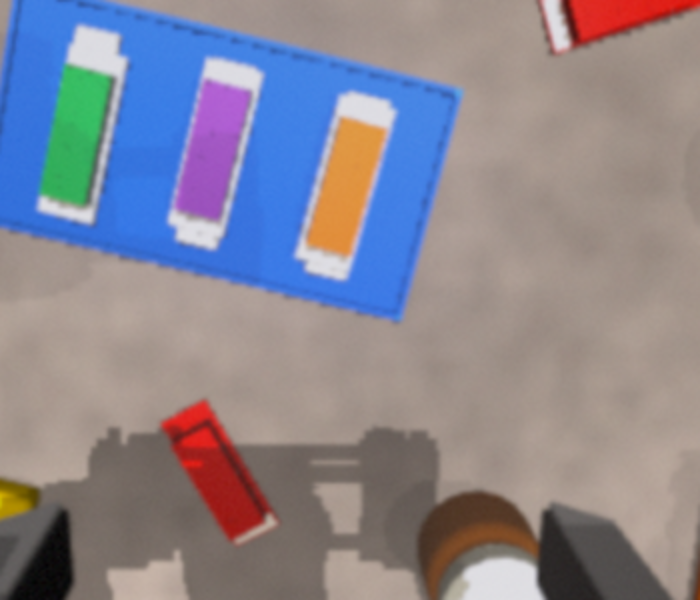

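The crop shows the orange slide at about (345,185) in crop pixels, on the tray's right-hand (outer) bed, tilted clockwise. It isn't one of the red ones. Next I work out its axis.

```bash
python3 - <<'E'
from h import *
np.set_printoptions(precision=3,suppress=True)
p=shot('wrist');s=manip.read_state()
hsv=cv2.cvtColor(p['pixels'],cv2.COLOR_RGB2HSV)
m=((hsv[...,0]>8)&(hsv[...,0]<22)&(hsv[...,1]>130)&(hsv[...,2]>120)).astype(np.uint8)
n,l,st,c=cv2.connectedComponentsWithStats(m)
i=[i for i in range(1,n) if abs(c[i][0]-301)<8 and st[i,4]>150][0]
W=np.array([onz(p,x,y,27.5)[:2] for y,x in np.argwhere(l==i)],np.float32)
print(cv2.minAreaRect(W),W.mean(0)); ev,V=np.linalg.eigh(np.cov(W.T)); d=V[:,1]*np.sign(V[1,1]); print('long axis',d,'tilt from +y deg',np.degrees(np.arctan2(-d[0],d[1])))
print(s['eef_pos'],np.degrees(s['eef_rot']))
E
```

```text
((644.8837280273438, 176.6796417236328), (56.455711364746094, 19.404253005981445), 74.86871337890625) [645.024 177.03 ]
long axis [0.264 0.965] tilt from +y deg -15.289976625726668
[626.454 126.78  286.009] [179.89    0.051  90.534]
```

```bash
python3 -m crank '[{"offset":[0.005,0.012,-0.025],"spin":-4},{"offset":[0.010,0.025,-0.055],"spin":-8},{"offset":[0.0185,0.05,-0.09],"spin":-12},{"offset":[0.0185,0.05,-0.125],"spin":-15.8},{"offset":[0.0185,0.05,-0.16],"spin":-15.8},{"offset":[0.0185,0.05,-0.195],"spin":-15.8},{"offset":[0.0185,0.05,-0.21],"spin":-15.8},{"offset":[0.0185,0.05,-0.21],"spin":-15.8}]' 0.43 10
python3 -m crank '[{"offset":[0,0,0],"spin":0},{"offset":[0,0,0],"spin":0},{"offset":[0,0,0],"spin":0},{"offset":[0,0,0],"spin":0},{"offset":[0,0,0],"spin":0},{"offset":[0,0,0],"spin":0},{"offset":[0,0,0],"spin":0},{"offset":[0,0,0],"spin":0}]'
python3 - <<'E'
from h import *
np.set_printoptions(precision=3,suppress=True)
p=shot('wrist');s=manip.read_state();save(p,'w3.png',sc=1.2)
hsv=cv2.cvtColor(p['pixels'],cv2.COLOR_RGB2HSV)
m=((hsv[...,0]>8)&(hsv[...,0]<22)&(hsv[...,1]>130)&(hsv[...,2]>120)).astype(np.uint8)
n,l,st,c=cv2.connectedComponentsWithStats(m)
for i in range(1,n):
  if st[i,4]>300:
    W=np.array([onz(p,x,y,27.5)[:2] for y,x in np.argwhere(l==i)],np.float32)
    ev,V=np.linalg.eigh(np.cov(W.T)); d=V[:,1]*np.sign(V[1,1])
    print(st[i],cv2.minAreaRect(W),W.mean(0),np.degrees(np.arctan2(-d[0],d[1])))
print(s['eef_pos'],np.degrees(s['eef_rot']))
E
```

```text
clock: 4.53
eef_pos: [643.0, 176.4, 71.5]
eef_rot: [-3.137, 0.004, 1.304]
wrist_force: [0.4, 0.5, -0.5]
finger_gap: 44.2
clock: 5.2
eef_pos: [643.0, 176.4, 71.7]
eef_rot: [-3.138, 0.004, 1.305]
wrist_force: [0.6, -1.1, -0.3]
finger_gap: 40.4
[ 274  195   31   80 2315] ((645.2868041992188, 177.13719177246094), (57.3109245300293, 20.064285278320312), 74.58792114257812) [645.652 178.407] -15.059598574989128
[642.995 176.407  71.576] [-179.762    0.232   74.742]
```

View pics/w3.png

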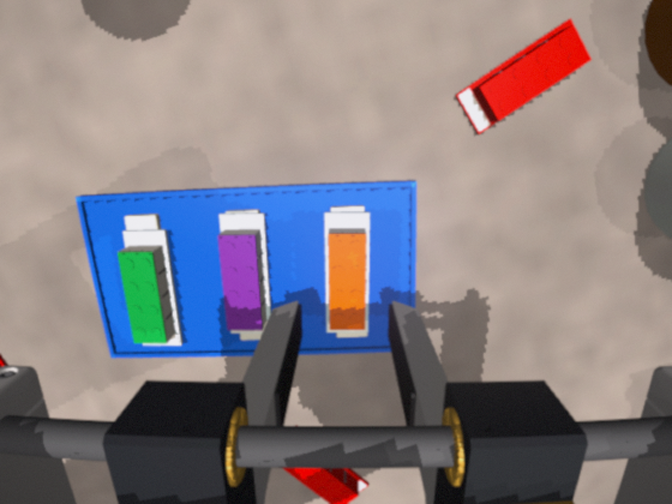

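The two fingers straddle the orange slide evenly, the purple one is clear of the left finger, and the slide measures 57 x 20 mm at (645.3,177.5). Descending to grip.

```bash
python3 -m crank '[{"offset":[0.0023,0.001,-0.01],"spin":0.2},{"offset":[0.0023,0.001,-0.025],"spin":0.2},{"offset":[0.0023,0.001,-0.04],"spin":0.2},{"offset":[0.0023,0.001,-0.048],"spin":0.2},{"offset":[0.0023,0.001,-0.053],"spin":0.2},{"offset":[0.0023,0.001,-0.056],"spin":0.2},{"offset":[0.0023,0.001,-0.056],"spin":0.2},{"offset":[0.0023,0.001,-0.056],"spin":0.2}]'
python3 -m crank '[{"offset":[0,0,0],"spin":0},{"offset":[0,0,0],"spin":0},{"offset":[0,0,0],"spin":0},{"offset":[0,0,0],"spin":0},{"offset":[0,0,0],"spin":0},{"offset":[0,0,0],"spin":0},{"offset":[0,0,0],"spin":0},{"offset":[0,0,0],"spin":0}]' 0 15
```

```text
clock: 5.92
eef_pos: [645.6, 177.5, 16.1]
eef_rot: [-3.138, 0.004, 1.308]
wrist_force: [0.3, 0.0, 0.7]
finger_gap: 40.6
clock: 6.58
eef_pos: [645.8, 177.5, 16.6]
eef_rot: [-3.139, 0.003, 1.308]
wrist_force: [-1.2, 0.2, 5.3]
finger_gap: 21.0
```

```bash
python3 -m crank '[{"offset":[0,0,0.008],"spin":0},{"offset":[0,0,0.03],"spin":0},{"offset":[0,0,0.06],"spin":0},{"offset":[0,0,0.095],"spin":0},{"offset":[0,0,0.13],"spin":0},{"offset":[0,-0.01,0.155],"spin":0},{"offset":[-0.005,-0.03,0.17],"spin":1},{"offset":[-0.015,-0.06,0.175],"spin":2}]'
python3 -m crank '[{"offset":[-0.015,-0.035,0],"spin":1},{"offset":[-0.03,-0.07,0],"spin":2},{"offset":[-0.045,-0.105,0],"spin":3},{"offset":[-0.06,-0.14,0],"spin":4},{"offset":[-0.075,-0.175,0],"spin":5},{"offset":[-0.09,-0.21,0],"spin":6},{"offset":[-0.105,-0.245,0],"spin":6.3},{"offset":[-0.12,-0.275,0],"spin":6.3}]'
python3 -m crank '[{"offset":[-0.015,-0.03,0],"spin":0},{"offset":[-0.027,-0.052,0],"spin":0},{"offset":[-0.03,-0.06,0],"spin":0},{"offset":[-0.03,-0.06,0],"spin":0},{"offset":[-0.03,-0.06,0],"spin":0},{"offset":[-0.03,-0.06,0],"spin":0},{"offset":[-0.03,-0.06,0],"spin":0},{"offset":[-0.03,-0.06,0],"spin":0}]'
python3 - <<'E'
from h import *
np.set_printoptions(precision=3,suppress=True)
s=manip.read_state();print(s['eef_pos'],np.degrees(s['eef_rot']),s['wrist_force'],s['finger_gap'])
p=shot('wrist');save(p,'w4.png',sc=1.4)
E
```

```text
clock: 7.25
eef_pos: [631.5, 118.5, 194.8]
eef_rot: [3.141, 0.002, 1.346]
wrist_force: [0.2, -0.1, 0.4]
finger_gap: 20.8
clock: 7.92
eef_pos: [510.3, -158.4, 195.2]
eef_rot: [3.14, 0.002, 1.456]
wrist_force: [0.1, -0.5, -0.4]
finger_gap: 20.3
clock: 8.58
eef_pos: [480.8, -217.4, 195.1]
eef_rot: [3.14, 0.002, 1.457]
wrist_force: [0.2, 0.1, -0.5]
finger_gap: 20.5
[ 480.822 -217.433  195.141] [179.933   0.101  83.5  ] [ 0.224  0.122 -0.506] 20.537041356293773
```

View pics/w4.png

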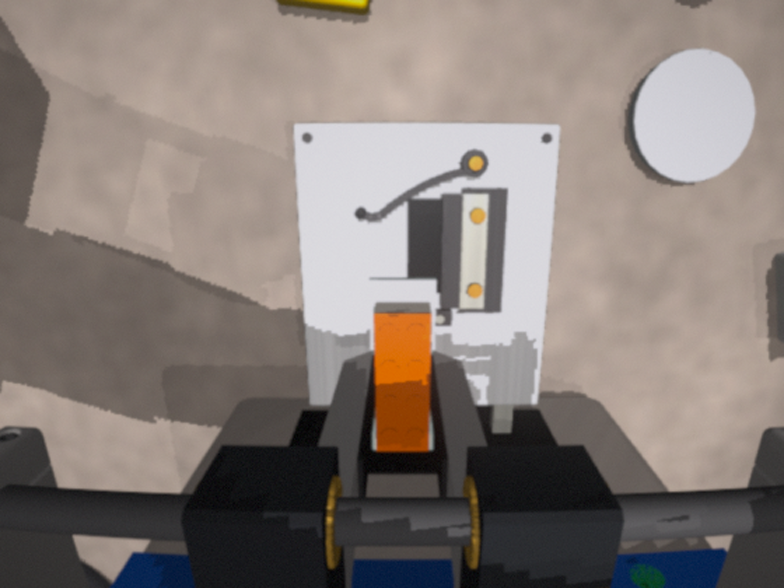

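The slide is held squarely and level, its lid at (403,380). The stage's outer corners are at (293,124) and (560,126), the pivot at (476,163), the stud at (361,214) and the steel strip along u≈443–460. Refitting the imager and measuring the slide in hand.

```bash
python3 - <<'E'
from h import *
np.set_printoptions(precision=2,suppress=True)
p=shot('wrist');s=manip.read_state()
uv=[(293.5,124),(560,126),(307,138),(547,138.5),(476,163),(361,213.5),(443,193),(441.5,312)]
z=[90,90,90,90,97,100,93.5,93.5]
P=np.array([onz(p,u/1.4,v/1.4,zz) for (u,v),zz in zip(uv,z)]);print(P)
L=[(-75,70),(75,70)]
for idx,L in (([0,1],[(-75,70),(75,70)]),([0,1,4],[(-75,70),(75,70),(26,48)]),([0,1,4,5],[(-75,70),(75,70),(26,48),(-38,18)])):
    t,a,r=fitimg(P[idx],L);print('fit',t,np.degrees(a),r.tolist())
    Rm=np.array([[np.cos(a),-np.sin(a)],[np.sin(a),np.cos(a)]]);print('local',((P[:,:2]-t)@Rm).tolist())
hsv=cv2.cvtColor(p['pixels'],cv2.COLOR_RGB2HSV)
m=((hsv[...,0]>6)&(hsv[...,0]<22)&(hsv[...,1]>130)&(hsv[...,2]>100)).astype(np.uint8)
n,l,st,c=cv2.connectedComponentsWithStats(m)
i=[i for i in range(1,n) if st[i,4]>2000 and abs(c[i][0]-288)<15][0]
W=np.array([onz(p,x,y,s['eef_pos'][2]+11)[:2] for y,x in np.argwhere(l==i)],np.float32)
ev,V=np.linalg.eigh(np.cov(W.T)); d=V[:,1]*np.sign(V[1,1])
print(st[i],cv2.minAreaRect(W),W.mean(0),np.degrees(np.arctan2(-d[0],d[1])),np.degrees(s['eef_rot']),s['eef_pos'])
E
```

```text
[[ 433.35 -111.13   90.  ]
 [ 580.79 -128.74   90.  ]
 [ 439.64 -119.53   90.  ]
 [ 573.12 -134.79   90.  ]
 [ 531.21 -143.8    97.  ]
 [ 464.91 -163.79  100.  ]
 [ 511.85 -158.36   93.5 ]
 [ 504.46 -228.66   93.5 ]]
fit [ 498.77 -189.44] -6.809717294094963 [[0.7512314555763169, -0.08970814984094488], [-0.7512314555763169, 0.08970814984093067]]
local [[-74.24343126419659, 69.99999999999999], [74.24343126419656, 69.99999999999999], [-66.99662508214405, 62.406422280702195], [67.34958910266977, 63.07462344370448], [26.80665814477894, 49.16093903889027], [-36.6590919816451, 21.450457181440843], [9.309761520352843, 32.41344185624121], [10.30118155029638, -38.26843314802352]]
fit [ 499.24 -189.13] -6.6559547011286195 [[0.4842258997434783, -0.22139804653960482], [-1.065431863665708, -0.44175502059337646], [0.5812059639221161, 0.6631530671329244]]
local [[-74.49337612956418, 69.83621944285541], [73.99295169425655, 69.43773114595163], [-67.26697462642788, 62.2232211022067], [67.08054899953858, 62.530880258565425], [26.500424435307583, 48.72604941119289], [-37.03946266934823, 21.18598785335827], [8.958646224419173, 32.025568263372854], [9.760376542898491, -38.65871284841823]]
fit [ 499.3  -188.35] -6.961088404075432 [[0.010104188953278026, -1.3537510505376815], [-1.4448501037452388, -0.7809042926885468], [0.2871878040895126, 0.05100073357857582], [1.147558110702505, 2.083654609647624]]
local [[-74.82590210591295, 68.65745244972824], [73.6604422211674, 69.04974303801494], [-67.55905958047241, 61.08304672190382], [66.78492041738212, 62.10617766277687], [26.278889807085335, 48.08543058671945], [-37.113429922339684, 20.207373925537357], [8.826299812383157, 31.291766428903465], [10.004452325587065, -39.387242650524826]]
[ 267  223   42  100 3877] ((481.6448059082031, -218.22515869140625), (58.66313552856445, 21.456247329711914), 82.40769958496094) [ 481.74 -216.91] -6.808694446049979 [179.93   0.11  83.47] [ 480.65 -217.78  195.13]
```

```bash
python3 -m crank '[{"offset":[-0.0028,0.0025,-0.01],"spin":0},{"offset":[-0.0028,0.0025,-0.03],"spin":0},{"offset":[-0.0028,0.0025,-0.055],"spin":0},{"offset":[-0.0028,0.0025,-0.075],"spin":0},{"offset":[-0.0028,0.0025,-0.088],"spin":0},{"offset":[-0.0028,0.0025,-0.093],"spin":0},{"offset":[-0.0028,0.0025,-0.094],"spin":0},{"offset":[-0.0028,0.0025,-0.094],"spin":0}]'
python3 -m crank '[{"offset":[0,0,-0.0005],"spin":0},{"offset":[0,0,-0.001],"spin":0},{"offset":[0,0,-0.0015],"spin":0},{"offset":[0,0,-0.002],"spin":0},{"offset":[0,0,-0.0025],"spin":0},{"offset":[0,0,-0.003],"spin":0},{"offset":[0,0,-0.003],"spin":0},{"offset":[0,0,-0.003],"spin":0}]'
```

```text
clock: 9.35
eef_pos: [477.9, -215.2, 101.3]
eef_rot: [3.14, 0.002, 1.457]
wrist_force: [-0.6, -0.0, -0.9]
finger_gap: 20.7
clock: 10.02
eef_pos: [477.9, -215.2, 98.3]
eef_rot: [3.14, 0.002, 1.457]
wrist_force: [-0.8, -1.3, 0.2]
finger_gap: 20.8
```

```bash
for i in 1 ; do python3 -m crank '[{"offset":[0,0,-0.0003],"spin":0},{"offset":[0,0,-0.0006],"spin":0},{"offset":[0,0,-0.001],"spin":0},{"offset":[0,0,-0.001],"spin":0},{"offset":[0,0,-0.001],"spin":0},{"offset":[0,0,-0.001],"spin":0},{"offset":[0,0,-0.001],"spin":0},{"offset":[0,0,-0.001],"spin":0}]'; done
python3 -m crank '[{"offset":[0,0,-0.0003],"spin":0},{"offset":[0,0,-0.0006],"spin":0},{"offset":[0,0,-0.001],"spin":0},{"offset":[0,0,-0.001],"spin":0},{"offset":[0,0,-0.001],"spin":0},{"offset":[0,0,-0.001],"spin":0},{"offset":[0,0,-0.001],"spin":0},{"offset":[0,0,-0.001],"spin":0}]'
```

```text
clock: 10.68
eef_pos: [477.9, -215.2, 97.3]
eef_rot: [3.14, 0.002, 1.457]
wrist_force: [-0.9, 0.1, -0.1]
finger_gap: 20.9
clock: 11.35
eef_pos: [478.0, -215.2, 96.5]
eef_rot: [3.14, 0.002, 1.457]
wrist_force: [-1.0, 1.6, 5.6]
finger_gap: 20.9
```

```bash
python3 -m crank '[{"offset":[0,0,0.0003],"spin":0},{"offset":[0.0002,0.002,0.0003],"spin":0},{"offset":[0.0005,0.004,0.0003],"spin":0},{"offset":[0.0007,0.006,0.0003],"spin":0},{"offset":[0.0009,0.008,0.0003],"spin":0},{"offset":[0.0012,0.01,0.0003],"spin":0},{"offset":[0.0014,0.012,0.0003],"spin":0},{"offset":[0.0017,0.014,0.0003],"spin":0}]'
python3 -m crank '[{"offset":[0.0002,0.002,0],"spin":0},{"offset":[0.0005,0.004,0],"spin":0},{"offset":[0.0007,0.006,0],"spin":0},{"offset":[0.0009,0.008,0],"spin":0},{"offset":[0.0012,0.010,0],"spin":0},{"offset":[0.0014,0.012,0],"spin":0},{"offset":[0.0018,0.015,0],"spin":0},{"offset":[0.0018,0.015,0],"spin":0}]'
python3 - <<'E'
from h import *
p=shot('wrist');save(p,'w5.png',(180,40,420,360),1.8)
s=manip.read_state();print(s['eef_pos'],s['wrist_force'],s['finger_gap'])
E
```

```text
clock: 12.02
eef_pos: [479.5, -201.2, 96.8]
eef_rot: [3.14, 0.002, 1.457]
wrist_force: [-1.6, -2.5, 0.2]
finger_gap: 20.8
clock: 12.68
eef_pos: [481.4, -185.7, 96.8]
eef_rot: [3.14, 0.002, 1.457]
wrist_force: [-0.2, -3.0, -0.4]
finger_gap: 21.0
[ 481.48244273 -185.9481296    96.81922273] [-0.22077671 -3.06476086 -1.20804069] 20.8889370739164
```

View pics/w5.png

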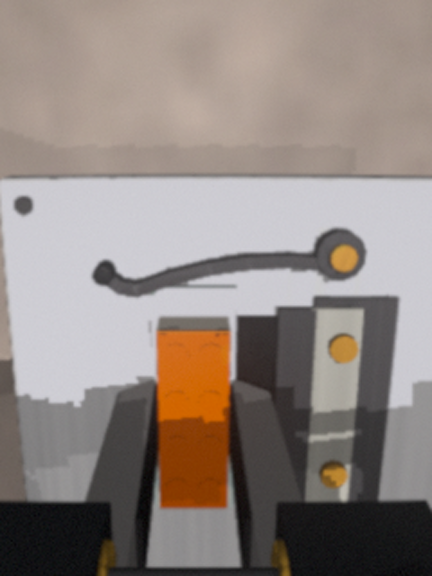

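The arm is swung back on the slide's outer front corner, near (150,290), with about 3 N of push. Next comes 1 mm more outward, then +x towards the edge.

```bash
python3 -m crank '[{"offset":[0.0001,0.001,0],"spin":0},{"offset":[0.0015,0.0008,0],"spin":0},{"offset":[0.003,0.0006,0],"spin":0},{"offset":[0.0045,0.0005,0],"spin":0},{"offset":[0.006,0.0003,0],"spin":0},{"offset":[0.0075,0.0001,0],"spin":0},{"offset":[0.009,-0.0001,0],"spin":0},{"offset":[0.009,-0.0001,0],"spin":0}]'
python3 -m crank '[{"offset":[0.0003,0,0],"spin":0},{"offset":[0.0006,-0.0001,0],"spin":0},{"offset":[0.0009,-0.0001,0],"spin":0},{"offset":[0.0012,-0.0001,0],"spin":0},{"offset":[0.0015,-0.0002,0],"spin":0},{"offset":[0.0015,-0.0002,0],"spin":0},{"offset":[0.0015,-0.0002,0],"spin":0},{"offset":[0.0015,-0.0002,0],"spin":0}]'
python3 -m crank '[{"offset":[0.0003,0,0],"spin":0},{"offset":[0.0006,-0.0001,0],"spin":0},{"offset":[0.001,-0.0001,0],"spin":0},{"offset":[0.001,-0.0001,0],"spin":0},{"offset":[0.001,-0.0001,0],"spin":0},{"offset":[0.001,-0.0001,0],"spin":0},{"offset":[0.001,-0.0001,0],"spin":0},{"offset":[0.001,-0.0001,0],"spin":0}]'
```

```text
clock: 13.4
eef_pos: [490.9, -186.1, 96.8]
eef_rot: [3.14, 0.002, 1.457]
wrist_force: [1.2, -3.1, -0.9]
finger_gap: 20.7
clock: 14.07
eef_pos: [492.4, -186.3, 96.8]
eef_rot: [3.14, 0.002, 1.457]
wrist_force: [-0.1, -3.6, -0.9]
finger_gap: 20.9
clock: 14.73
eef_pos: [493.4, -186.4, 96.9]
eef_rot: [3.14, 0.002, 1.457]
wrist_force: [-0.2, -3.7, -0.9]
finger_gap: 21.0
```

```bash
python3 -m crank '[{"offset":[0.0003,0,0],"spin":0},{"offset":[0.0006,-0.0001,0],"spin":0},{"offset":[0.001,-0.0001,0],"spin":0},{"offset":[0.001,-0.0001,0],"spin":0},{"offset":[0.001,-0.0001,0],"spin":0},{"offset":[0.001,-0.0001,0],"spin":0},{"offset":[0.001,-0.0001,0],"spin":0},{"offset":[0.001,-0.0001,0],"spin":0}]'
```

```text
clock: 15.4
eef_pos: [494.2, -186.5, 96.8]
eef_rot: [3.14, 0.002, 1.457]
wrist_force: [-3.4, -3.4, 0.7]
finger_gap: 20.8
```

```bash
python3 -m crank '[{"offset":[0.0003,0,0],"spin":0},{"offset":[0.0006,-0.0001,0],"spin":0},{"offset":[0.001,-0.0001,0],"spin":0},{"offset":[0.001,-0.0001,0],"spin":0},{"offset":[0.001,-0.0001,0],"spin":0},{"offset":[0.001,-0.0001,0],"spin":0},{"offset":[0.001,-0.0001,0],"spin":0},{"offset":[0.001,-0.0001,0],"spin":0}]'
```

```text
clock: 16.07
eef_pos: [494.3, -186.5, 96.7]
eef_rot: [-3.141, 0.002, 1.457]
wrist_force: [-10.6, -2.9, 3.8]
finger_gap: 20.9
```

The edge stopped the slide at TCP x 494.3, with about 10 N held. I ease to about 3 N and go inward to the jaw.

```bash
python3 -m crank '[{"offset":[0.0003,0,0.0001],"spin":0},{"offset":[0.0003,0,0.0001],"spin":0},{"offset":[0.0003,-0.0004,0.0001],"spin":0},{"offset":[0.0002,-0.0008,0.0001],"spin":0},{"offset":[0.0002,-0.0012,0.0001],"spin":0},{"offset":[0.0002,-0.0015,0.0001],"spin":0},{"offset":[0.0002,-0.0015,0.0001],"spin":0},{"offset":[0.0002,-0.0015,0.0001],"spin":0}]'
```

```text
clock: 16.73
eef_pos: [494.2, -187.0, 96.6]
eef_rot: [-3.14, 0.0, 1.457]
wrist_force: [-5.0, 5.8, 1.7]
finger_gap: 20.5
```

```bash
python3 -m crank '[{"offset":[0.0001,-0.0002,0],"spin":0},{"offset":[0.0001,-0.0004,0],"spin":0},{"offset":[0.0001,-0.0007,0],"spin":0},{"offset":[0.0001,-0.0007,0],"spin":0},{"offset":[0.0001,-0.0007,0],"spin":0},{"offset":[0.0001,-0.0007,0],"spin":0},{"offset":[0.0001,-0.0007,0],"spin":0},{"offset":[0.0001,-0.0007,0],"spin":0}]'
```

```text
clock: 17.4
eef_pos: [494.2, -187.0, 96.6]
eef_rot: [-3.139, -0.001, 1.458]
wrist_force: [-5.3, 4.8, 3.5]
finger_gap: 20.9
```

Force rose after only 0.5 mm. That is either the jaw or friction along the edge, so I ease off the edge and push inward again to tell which.

```bash
python3 -m crank '[{"offset":[-0.0005,0,0.0002],"spin":0},{"offset":[-0.0007,0,0.0002],"spin":0},{"offset":[-0.0007,-0.0002,0.0002],"spin":0},{"offset":[-0.0007,-0.0004,0.0002],"spin":0},{"offset":[-0.0007,-0.0006,0.0002],"spin":0},{"offset":[-0.0007,-0.0008,0.0002],"spin":0},{"offset":[-0.0007,-0.0008,0.0002],"spin":0},{"offset":[-0.0007,-0.0008,0.0002],"spin":0}]'
python3 - <<'E'
from h import *
s=manip.read_state();print(s['eef_pos'],s['wrist_force'],s['moment'])
p=shot('side');save(p,'s6.png',(255,100,355,190),7)
E
```

```text
clock: 18.07
eef_pos: [494.0, -187.2, 96.9]
eef_rot: [-3.14, -0.002, 1.458]
wrist_force: [4.1, 6.0, 0.3]
finger_gap: 20.6
[ 493.98387668 -187.17266244   96.86504832] [4.09553441 5.95743616 0.31535466] [ 1.16728304 -0.82286139  0.13199092]
```

View pics/s6.png

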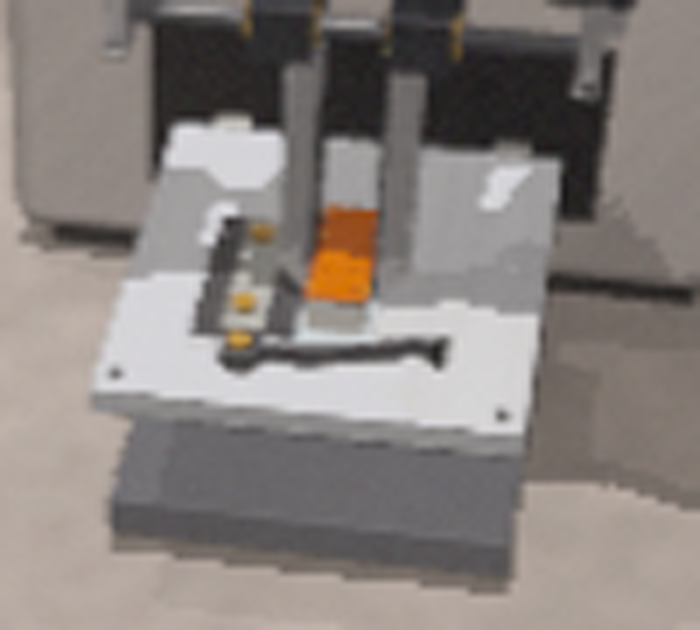

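The resistance inward persists with the edge unloaded, and the x force now looks like friction at the jaw. The side view shows the slide along the strip with the arm across its outer end. So this is the jaw. I'll re-press lightly to the edge with light jaw contact, then check forces.

```bash
python3 -m crank '[{"offset":[0,0.0002,0],"spin":0},{"offset":[0.0002,0.0002,0],"spin":0},{"offset":[0.0004,0.0001,0],"spin":0},{"offset":[0.0006,0.0001,0],"spin":0},{"offset":[0.0006,0,-0.0001],"spin":0},{"offset":[0.0006,0,-0.0001],"spin":0},{"offset":[0.0006,0,-0.0001],"spin":0},{"offset":[0.0006,0,-0.0001],"spin":0}]'
```

```text
clock: 18.78
eef_pos: [494.2, -187.0, 96.8]
eef_rot: [-3.139, -0.002, 1.458]
wrist_force: [-3.5, 3.8, 2.7]
finger_gap: 20.9
```

```bash
python3 -m crank '[{"offset":[0,0,0],"spin":0},{"offset":[0,0,0],"spin":0},{"offset":[0,0,0],"spin":0},{"offset":[0,0,0],"spin":0},{"offset":[0,0,0],"spin":0},{"offset":[0,0,0.001],"spin":0},{"offset":[0,0,0.002],"spin":0},{"offset":[0,0,0.003],"spin":0}]' 0.31
python3 -m crank '[{"offset":[0,0,0.01],"spin":0},{"offset":[0,0,0.025],"spin":0},{"offset":[0,0,0.045],"spin":0},{"offset":[0,0,0.065],"spin":0},{"offset":[0,0,0.085],"spin":0},{"offset":[0,-0.01,0.1],"spin":0},{"offset":[0,-0.02,0.1],"spin":0},{"offset":[0,-0.02,0.1],"spin":0}]'
python3 - <<'E'
from h import *
s=manip.read_state();print(s['eef_pos'],s['wrist_force'])
p=shot('wrist');save(p,'w7f.png');save(p,'w7.png',(190,70,420,330),2.2)
E
```

```text
clock: 19.45
eef_pos: [494.2, -187.0, 99.9]
eef_rot: [-3.139, -0.002, 1.458]
wrist_force: [0.2, 0.4, -0.6]
finger_gap: 28.9
clock: 20.12
eef_pos: [494.3, -208.4, 200.5]
eef_rot: [-3.14, -0.002, 1.457]
wrist_force: [0.5, 0.1, -0.6]
finger_gap: 29.3
[ 494.30008411 -208.43631398  200.53796221] [ 0.46057905  0.05319853 -0.62873033]
```

View pics/w7.png

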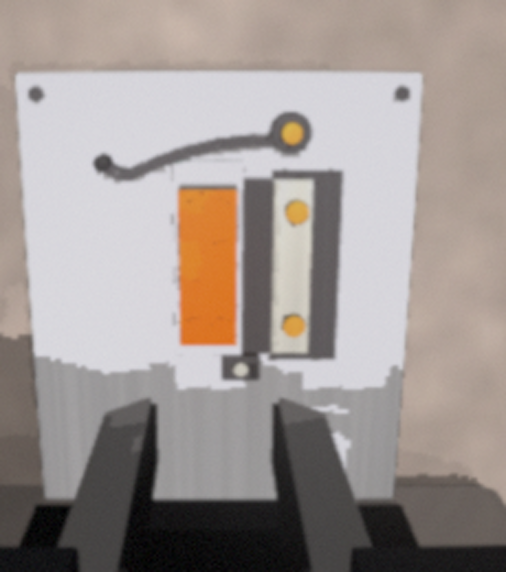

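The slide is released and lies along the strip (face at u≈245), with its inner end by the jaw at (240,367) and the arm over its outer end (stud at (103,162)). I'll measure gap, skew, y position and clip angle.

```bash
python3 - <<'E'
from h import *
np.set_printoptions(precision=2,suppress=True)
p=shot('wrist');f=lambda u,v,z:onz(p,190+u/2.2,70+v/2.2,z)[:2]
co=[f(16,73,90),f(422,73,90)];piv=f(291,132,97);tip=f(103,162,101);st=[f(246,180,93.5),f(243.5,352,93.5)]
t,a,r=fitimg(co+st,[(-75,70),(75,70)]+[(9.3,31),(9.3,-37)]);print(t,np.degrees(a),r.tolist())
Rm=np.array([[np.cos(a),-np.sin(a)],[np.sin(a),np.cos(a)]]);lo=lambda P:(np.array(P)-t)@Rm
print('pivot',lo(piv),'tip',lo(tip),'strip',lo(st))
d=lo(tip)-lo(piv);print('clip', np.arctan2(-30,-64)-np.arctan2(d[1],d[0]), 'd',d, 'vs earlier rest meas', np.arctan2(21.4-49.1,-36.7-26.8)-np.arctan2(d[1],d[0]))
hsv=cv2.cvtColor(p['pixels'],cv2.COLOR_RGB2HSV)
m=((hsv[...,0]>6)&(hsv[...,0]<22)&(hsv[...,1]>150)&(hsv[...,2]>100)).astype(np.uint8)
n,l,s_,c=cv2.connectedComponentsWithStats(m)
for i in range(1,n):
  if s_[i,4]>1000 and abs(c[i][0]-285)<25:
    W=np.array([lo(onz(p,x,y,107.5)[:2]) for y,x in np.argwhere(l==i)],np.float32)
    b=cv2.boxPoints(cv2.minAreaRect(W));print(b.mean(0),cv2.minAreaRect(W))
    ev,V=np.linalg.eigh(np.cov(W.T)); d=V[:,1]*np.sign(V[1,1]);print('skew rad',np.arctan2(-d[0],d[1]),W.mean(0))
E
```

```text
[ 499.02 -187.65] -6.467589859794106 [[1.0197987574995864, -0.3213229674853153], [-1.5571335673674866, -0.3901847082130132], [0.40778821141049093, -0.16138713183715936], [0.1295465984574662, 0.8728948075353742]]
pivot [25.61 48.44] tip [-41.73  38.34] strip [[  9.72  30.89]
 [  9.33 -36.12]]
clip 0.2893517267693504 d [-67.34 -10.11] vs earlier rest meas 0.2623511399578877
[-3.97 -0.47] ((-3.9749250411987305, -0.46593475341796875), (56.372039794921875, 19.58232879638672), 89.92953491210938)
skew rad -0.0023232188803762877 [-3.9   0.16]
```

```bash
python3 - <<'E'
from cell import manip
print(manip.sign_off())
E
```

```text
the job is handed in; nothing more can be done
None
```

I loaded the orange slide in the imager's holder and handed the job in at about 20 s on the clock; no verdict is reported. I gripped it by its block, set it flat at the start point and pushed the sprung arm back with its outer end (about 3 N). I then felt for the back edge, which showed about 10 N against the 18 N limit, brought the inner end against the jaw, and let go.

**Last checks, from the wrist camera after letting go (good to about 1–2 mm):**

| Check | Measured | Allowed |
|---|---|---|
| Slide y position | about -0.2 mm | ±2 mm |
| Gap to the back edge | about 0.5 mm | 1.5 mm |
| Skew | about 0.002 rad | 0.03 rad |
| Sprung arm angle | 0.26 to 0.29 rad | 0.15 to 0.33 rad |

- **Robot clear:** the gripper was about 100 mm above the stage, with the wrist force near zero.
- **Not measured:** I had no direct reading of whether the slide lies flat or of the other labware's final positions.
- **Disagreement:** the jaw stopped the slide 1 to 2 mm sooner than my first camera fit predicted. The last fit moved the imager frame by about 1.7 mm, which explains it.

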